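Load the tested modules into the chassis in reverse order

TASK

The four coloured modules have passed their test: move them from the row of test cradles into the four bays of the controller chassis in reverse order, so that the leftmost module of the test row ends in the rightmost bay, the next in the second bay from the right, and so on (left and right as the robot sees them). Stand each one upright, square and flat on the floor of its bay, setting it down gently without dropping it or knocking one over.

Things in the scene. Friction and masses are not known exactly. Their poses are not given: they have to be found in the camera images.
- test_rail: Flat aluminium test plate, 94 x 250 x 10 mm, fixed to the bench; carries the four cradles in a row along its y axis. Origin: centre of its underside; y along the row (from the robot, +y is to the left), z up. The cradles stand at y = +90, +30, -30, -90 mm in its frame. It lies on the left or right half of the bench, the chassis on the other; each is turned up to 0.25 rad.
- chassis: Black controller chassis with grey ribs, 86 x 252 x 17 mm, fixed to the bench: four empty open-topped bays in a row along its y axis, each with a brass strip on its floor. Origin: centre of its underside; y along the row (from the robot, +y is to the left), z up. Bay centres at x = 0, y = +90, +30, -30, -90 mm; bay floor 10 mm above the origin, each bay 62 mm (x) by 48 mm (y) inside, ribs 12 mm thick and 7 mm high above the floor.
- cradle_red: Grey test cradle with red tabs at its front and back, 88 x 48 x 10 mm, fixed on the test plate; the red module stands in it at the start. Origin: centre of its underside, on top of the plate (10 mm above the bench); its floor is 4 mm above the origin, and its rim, 6 mm above the floor, leaves about 4 mm all round the module. Axes as the test plate.
- cradle_yellow: Grey test cradle with yellow tabs at its front and back, 88 x 48 x 10 mm, fixed on the test plate; the yellow module stands in it at the start. Origin: centre of its underside, on top of the plate (10 mm above the bench); its floor is 4 mm above the origin, and its rim, 6 mm above the floor, leaves about 4 mm all round the module. Axes as the test plate.
- cradle_green: Grey test cradle with green tabs at its front and back, 88 x 48 x 10 mm, fixed on the test plate; the green module stands in it at the start. Origin: centre of its underside, on top of the plate (10 mm above the bench); its floor is 4 mm above the origin, and its rim, 6 mm above the floor, leaves about 4 mm all round the module. Axes as the test plate.
- cradle_blue: Grey test cradle with blue tabs at its front and back, 88 x 48 x 10 mm, fixed on the test plate; the blue module stands in it at the start. Origin: centre of its underside, on top of the plate (10 mm above the bench); its floor is 4 mm above the origin, and its rim, 6 mm above the floor, leaves about 4 mm all round the module. Axes as the test plate.
- mid_red (a point): Centre (half-way up) of the red input/output module: a loose upright block with red upper part and black lower part, 46 mm (its x) by 32 mm (its y, along the row) by 80 mm tall, about 0.12 kg (0.09 to 0.16). z up. The point is 40 mm above its underside. Neighbouring modules leave 28 mm between them in the row, and nothing stands close in front of or behind them, so it is best gripped by its 46 mm depth, across the row (fingers closing along its x).
- mid_yellow (a point): Centre (half-way up) of the yellow input/output module: a loose upright block with yellow upper part and black lower part, 46 mm (its x) by 32 mm (its y, along the row) by 80 mm tall, about 0.12 kg (0.09 to 0.16). z up. The point is 40 mm above its underside. Neighbouring modules leave 28 mm between them in the row, and nothing stands close in front of or behind them, so it is best gripped by its 46 mm depth, across the row (fingers closing along its x).
- mid_green (a point): Centre (half-way up) of the green input/output module: a loose upright block with green upper part and black lower part, 46 mm (its x) by 32 mm (its y, along the row) by 80 mm tall, about 0.12 kg (0.09 to 0.16). z up. The point is 40 mm above its underside. Neighbouring modules leave 28 mm between them in the row, and nothing stands close in front of or behind them, so it is best gripped by its 46 mm depth, across the row (fingers closing along its x).
- mid_blue (a point): Centre (half-way up) of the blue input/output module: a loose upright block with blue upper part and black lower part, 46 mm (its x) by 32 mm (its y, along the row) by 80 mm tall, about 0.12 kg (0.09 to 0.16). z up. The point is 40 mm above its underside. Neighbouring modules leave 28 mm between them in the row, and nothing stands close in front of or behind them, so it is best gripped by its 46 mm depth, across the row (fingers closing along its x).

How it is judged:
By the outcome, as a careful person would: the job done as asked, in the order asked, and still so for the second after the job is handed in, with the robot touching nothing.
It also fails if it takes over 120 s, if anything falls off the work surface, if the arm or the gripper's body presses on something with over 40 N, if the wrist force passes 120 N, or if a joint passes its speed limit or range.

ROBOT

A 7-joint arm with a two-finger parallel gripper is mounted at the origin on the work surface. World frame = base frame: x ahead of the robot, y to its left, z up, the work surface at z = 0. Lengths are in m, angles in degrees, forces in N, time in s.
With the tool pointing down it reaches from about 0.4 to 0.85 m from the base axis. Payload 4.5 kg.
Tool frame: the origin (TCP) lies midway between the tips of the shut fingers; the grasp point (between the pads) lies 19 mm behind it (arm.pinch_z is the distance from the TCP to the grasp point, in m); z points along the fingers, y is the line along which they close (so a half turn about z gives the same grasp; the last joint's range is limited). The gripper opens to 85 mm and grips with 20 to 120 N. Pads are 22 mm wide; open, the fingers measure 114 mm over their backs; the gripper's body (76 mm by 85 mm) begins 54 mm behind the grasp point. The pads swing forward as they close: fully open they stand 13 mm farther back than shut.
Start: joints at [-63.495, 39.483, -11.15, 89.685, 9.013, 51.709, -12.324], TCP at [0.26, 0.568, 0.231] pointing down, gripper open.
Joint ranges: [-172.22, 172.22], [-26.19, 119.32], [-84.43, 86.54], [7.71, 146.69], [-57.33, 237.33], [2.42, 119.75], [-152.13, 152.13]. Speed limits (degrees/s): [147.25, 147.25, 180, 180, 180, 180, 180].

INTERFACE

Orientations are given as [roll, pitch, yaw] about the fixed x, y, z axes, in that order (R = Rz(yaw) Ry(pitch) Rx(roll)).
In Python, from workcell import monitor, viewer, order, arm gives the robot as it stands.
- The arm moves only by the tool apply_moves, never from a script. Its argument "motion" is a list of rows, each a list of 6 numbers: the shift along the tool's x, y, z in units of 250 mm (1.0 is 250 mm), then the turn, a rotation vector about the tool's x, y, z in units of pi rad (1.0 is pi rad). In form: [[dx, dy, dz, wx, wy, wz], ...]. A call has 1 to 20 rows; each row is the pose to reach, as a shift and turn from the pose commanded when the call began, along the tool's axes at that moment, turning the shorter way round; what a row does not reach only later rows make up. A row lasts 1/10 s, in which the tool goes at most 50 mm and 8.59 degrees, less where a joint would pass 70% of its speed; a pose out of reach is approached as far as the arm can. A call with a number of a shift or a turn outside -1 to 1 is refused whole. A call with a gripper value outside its range is refused whole. "jaw" is the closure in counts, from 0 (fully open) to 255 (shut), set as the call begins (left out, the last holds). The fingers move at their own pace and stop on an object; "grip_force" is the grip in N (left out, the last holds). Time passes only in rows, so rows that repeat a pose let the fingers close. It gives the time, the measured TCP pose, the force, the opening and the grip force at its end, in the units of the state.
- monitor.observe(): the state, without advancing time (a new reading comes with each control period).
- viewer.snapshot(name): name is "side" or "top"; returns the picture (480x640x3 uint8, red, green, blue); there is no depth.
- viewer.camera_info(name): a dict with "intrinsics" (3x3 intrinsics, pixels), "T" (4x4, takes a point from camera to world coordinates). Camera axes: x right, y down, z forward; pixel columns grow to the right and rows downward; lengths in m; the calibration is good to about 2 mm. A picture is of the moment at which its call begins. camera_info takes no time and is no camera call.
- order.close_job(): hands the job in; it is judged then, once.
The state is a dict: "time": time; "qpos": joint angles; "joint_velocities": joint speeds; "effort": joint torques, N m; "tool_pos": TCP position; "tool_rot": TCP orientation; "contact_force": force on the tool from outside, world axes, zero at the start; "torque": the same for the moment, N m; "gripper_width": finger opening in m; "grasp_force": force on a finger pad.
Only numpy, scipy, OpenCV 4.12 (cv2) and the standard library are available. Lean on these libraries where they do the work, as an engineer would, in place of code of your own. Each camera call takes 0.05 s, during which the arm holds its last target. There are 200 camera calls.

## Working session

There is one attempt and no reset: what is moved stays moved. The work goes in short steps, Python scripts to look and compute and a tool call to move; the robot and the scene stay as the last step left them, time stands still between calls to the robot, and variables do not carry over. Pictures are saved under pics/ and viewed, at most 14 in all, crops included, and the job is handed in when it is done.

Besides the shell and the picture viewer there is one more tool, called as name(argument=value, ...), one argument or row to a line, values as JSON. apply_moves: Moves the arm, as the interface text tells. Its arguments: {"type":"object","properties":{"motion":{"type":"array"},"jaw":{"type":"number"},"grip_force":{"type":"number"}},"required":["motion"]}

```bash
mkdir -p pics; ls
python3 - <<'E'
from workcell import monitor, viewer, arm
import cv2,numpy as np
np.set_printoptions(precision=4,suppress=True)
for n in("top","side"):
    cv2.imwrite(f"pics/{n}0.png",viewer.snapshot(n)[:,:,::-1]); i=viewer.camera_info(n); print(np.array(i["intrinsics"]),np.array(i["T"]))
print(monitor.observe(),arm.pinch_z)
E
```

```text
pics
[[575.4299   0.     308.9871]
 [  0.     575.4299 234.5568]
 [  0.       0.       1.    ]] [[ 0.0013 -0.9849  0.1734  0.3096]
 [-1.     -0.0015 -0.001  -0.0187]
 [ 0.0013 -0.1734 -0.9849  1.2348]
 [ 0.      0.      0.      1.    ]]
[[527.0929   0.     311.9501]
 [  0.     527.0929 241.115 ]
 [  0.       0.       1.    ]] [[ 0.9209 -0.2643  0.2865  0.2712]
 [-0.3896 -0.5994  0.6992 -0.6154]
 [-0.0131 -0.7555 -0.655   0.6355]
 [ 0.      0.      0.      1.    ]]
{'time': 0.1, 'qpos': array([-63.4958,  39.5302, -11.1443,  89.7411,   9.0145,  51.7089,
       -12.3245]), 'joint_velocities': array([ 0.0518, -0.1231, -0.0306, -0.294 , -0.0021,  0.0596, -0.0242]), 'effort': array([ -0.004 , -54.0597,  -1.2718, -15.8984,   0.0094,   0.0044,
        -0.    ]), 'tool_pos': array([0.2597, 0.5678, 0.2305]), 'tool_rot': array([-179.9022,    0.009 ,  155.4374]), 'contact_force': array([-0.6622, -0.5873, -0.332 ]), 'torque': array([-0.0112, -0.0196,  0.0181]), 'grasp_force': 0.0, 'gripper_width': 0.08537988289934624} 0.0187
```

View pics/top0.png

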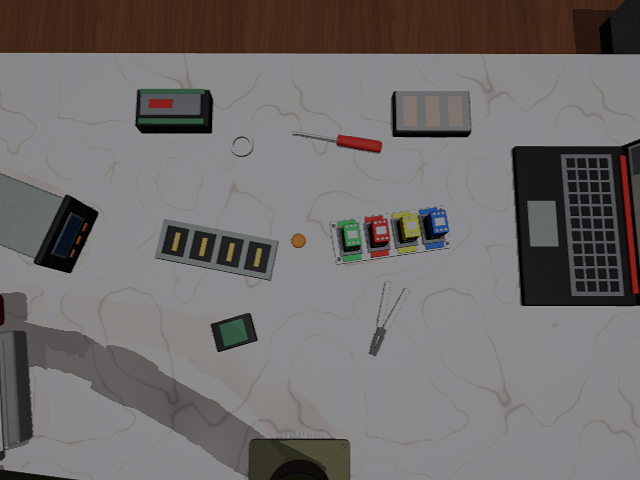

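View pics/side0.png

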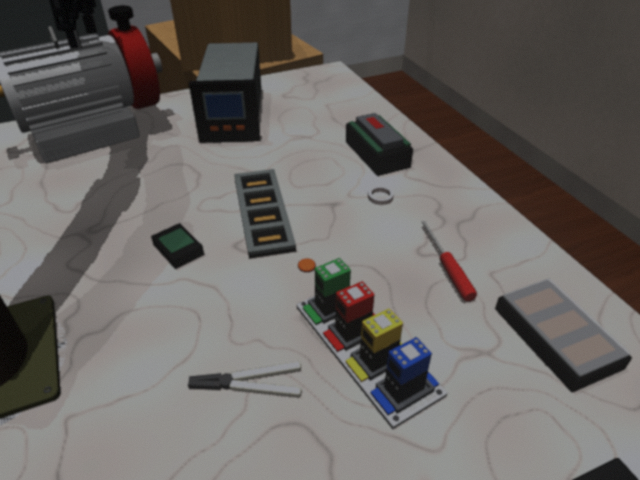

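The top view shows the chassis on the left, around pixel (216,250). The rail is on the right, around (390,235), with the modules in the order green, red, yellow, blue from left to right. I'll zoom in on the details.

Run:
```python
import cv2,numpy as np
t=cv2.imread("pics/top0.png");s=cv2.imread("pics/side0.png")
z=cv2.INTER_NEAREST
a=cv2.resize(t[195:275,325:458],None,fx=6,fy=6,interpolation=z); cv2.imwrite("pics/c1.png",a)
b=cv2.resize(s[250:430,290:450],None,fx=3.3,fy=3.3,interpolation=z); cv2.imwrite("pics/c2.png",b)
```

```text
(no output)
```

View pics/c1.png

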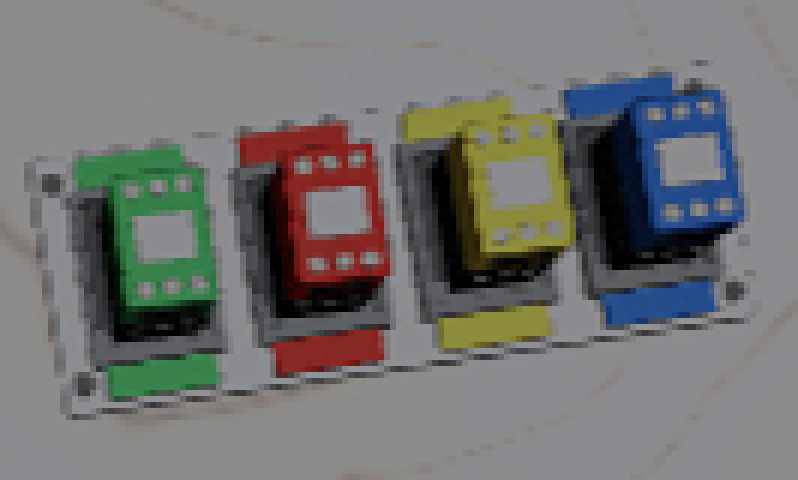

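View pics/c2.png

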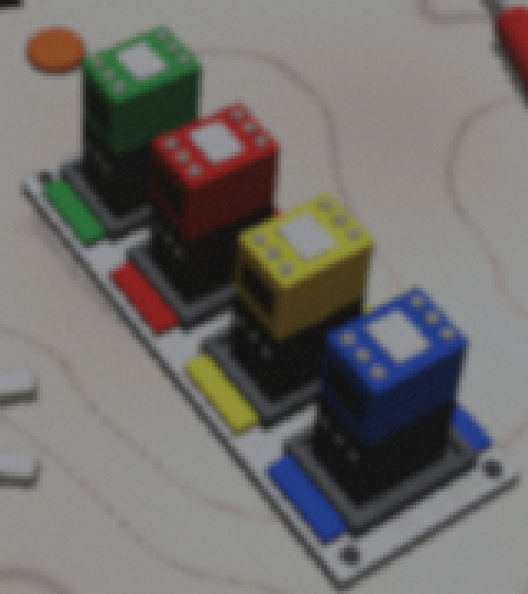

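The crops show white labels centred on the module tops and front tabs clear of the modules. I'll triangulate the labels and tabs, and cast rays for the brass strips.

```bash
cat > h.py <<'E'
from workcell import monitor, viewer, order, arm
import cv2,numpy as np
from scipy.spatial.transform import Rotation as R
np.set_printoptions(precision=4,suppress=True)
HUE=dict(green=(45,80),red=(172,8),yellow=(22,38),blue=(95,125))
def ray(n,p):
    i=viewer.camera_info(n);K,T=np.array(i["intrinsics"]),np.array(i["T"])
    d=T[:3,:3]@np.linalg.solve(K,[p[0],p[1],1.]);return T[:3,3],d
def plane(n,p,z):
    o,d=ray(n,p);return o+d*(z-o[2])/d[2]
def tri(a,b):
    (o1,d1),(o2,d2)=ray("top",a),ray("side",b)
    d1=d1/np.linalg.norm(d1);d2=d2/np.linalg.norm(d2)
    s=np.linalg.lstsq(np.c_[d1,-d2],o2-o1,rcond=None)[0]
    p,q=o1+s[0]*d1,o2+s[1]*d2;return (p+q)/2,np.linalg.norm(p-q)
def comps(m,mn):
    k,l,st,c=cv2.connectedComponentsWithStats(m.astype(np.uint8))
    return [(c[i],st[i],l==i) for i in range(1,k) if st[i,4]>=mn]
def hmask(im,lo,hi,s=90,v=45):
    h=cv2.cvtColor(im,cv2.COLOR_BGR2HSV);H=h[...,0]
    b=(H>=lo)&(H<=hi) if lo<=hi else (H>=lo)|(H<=hi)
    return b&(h[...,1]>=s)&(h[...,2]>=v)
def roi(m,x0,y0,x1,y1):
    o=np.zeros_like(m);o[y0:y1,x0:x1]=m[y0:y1,x0:x1];return o
E
python3 - <<'E'
from h import *
t=cv2.imread("pics/top0.png");s=cv2.imread("pics/side0.png")
def labels(im,box,mn):
    out={}
    for k,(lo,hi) in HUE.items():
        m=roi(hmask(im,lo,hi),*box)
        big=max(comps(m,20),key=lambda c:c[1][4])
        hull=np.zeros(m.shape,np.uint8)
        cs,_=cv2.findContours(big[2].astype(np.uint8),cv2.RETR_EXTERNAL,cv2.CHAIN_APPROX_NONE)
        cv2.drawContours(hull,[cv2.convexHull(cs[0])],-1,1,-1)
        h=cv2.cvtColor(im,cv2.COLOR_BGR2HSV)
        w=(hull>0)&(h[...,1]<70)&(h[...,2]>95)
        c=max(comps(w,mn),key=lambda c:c[1][4]); out[k]=(c[0],c[1][4])
        tabs=[(q[0],q[1][4]) for q in comps(m,20) if not (q[0]==big[0]).all()]
        print(k,"label",out[k],"tabs",tabs)
    return out
a=labels(t,(325,195,458,275),8);b=labels(s,(290,250,450,430),8)
for k in a:print(k,tri(a[k][0],b[k][0]),plane("top",a[k][0],.094),plane("side",b[k][0],.094))
for n,im,box in(("top",t,(150,210,285,285)),("side",s,(230,165,300,260))):
    for c,st,_ in comps(roi(hmask(im,12,35,70,60),*box),15):print(n,c,st[4],plane(n,c,.0105))
E
```

```text
green label (array([351.9277, 234.0723]), np.int32(83)) tabs [(array([351.4388, 257.1224]), np.int32(98))]
red label (array([380.8077, 229.8462]), np.int32(78)) tabs [(array([379.3238, 253.0476]), np.int32(105))]
yellow label (array([411.075 , 224.9875]), np.int32(80)) tabs [(array([406.7453, 249.0566]), np.int32(106))]
blue label (array([439.55  , 221.1875]), np.int32(80)) tabs [(array([434.3883, 244.9515]), np.int32(103))]
green label (array([332.2957, 268.0087]), np.int32(115)) tabs [(array([312.179 , 313.2963]), np.int32(162))]
red label (array([354.8974, 292.3846]), np.int32(117)) tabs [(array([445.7516, 260.9281]), np.int32(153)), (array([333.4286, 339.6847]), np.int32(203))]
yellow label (array([382.2168, 321.1818]), np.int32(143)) tabs [(array([356.8333, 368.5769]), np.int32(234))]
blue label (array([409.9515, 351.4242]), np.int32(165)) tabs [(array([431.3226, 379.3011]), np.int32(93)), (array([382.7082, 400.3238]), np.int32(281))]
green (array([ 0.5115, -0.1063,  0.0948]), np.float64(0.00025334672439900806)) [ 0.5115 -0.1063  0.094 ] [ 0.512  -0.1055  0.094 ]
red (array([ 0.5199, -0.1645,  0.0954]), np.float64(0.0001232492837619675)) [ 0.5203 -0.1647  0.094 ] [ 0.5205 -0.1633  0.094 ]
yellow (array([ 0.53  , -0.2258,  0.095 ]), np.float64(0.00028203359477586056)) [ 0.5303 -0.226   0.094 ] [ 0.5303 -0.225   0.094 ]
blue (array([ 0.5379, -0.2834,  0.0954]), np.float64(0.0002132431431429324)) [ 0.5382 -0.2838  0.094 ] [ 0.5384 -0.2826  0.094 ]
top [175.7333 241.0476] 105 [0.5105 0.2673 0.0105]
top [202.835  246.3689] 103 [0.4989 0.2085 0.0105]
top [230.0654 251.7103] 107 [0.4874 0.1496 0.0105]
top [257.3486 257.0826] 109 [0.4759 0.0908 0.0105]
side [256.5172 182.7931] 87 [0.5113 0.2688 0.0105]
side [260.1684 199.5474] 95 [0.4994 0.2101 0.0105]
side [264.4519 217.8654] 104 [0.488  0.1508 0.0105]
side [269.0948 237.7931] 116 [0.4766 0.0919 0.0105]
```

```bash
cat >> h.py <<'E'
def step(p,yaw):
    "shift (units of 250 mm, tool axes) and turn about tool z (units of pi) from the present pose, taken as pointing straight down"
    s=monitor.observe();y0=s["tool_rot"][2]
    Rt=R.from_euler("xyz",[180,0,y0],degrees=True)
    return np.r_[Rt.inv().apply(np.array(p)-s["tool_pos"])/.25, -(yaw-y0)/180]
E
python3 - <<'E'
from h import *
P=np.array([plane("top",p,.020) for p in [(351.4388,257.1224),(379.3238,253.0476),(406.7453,249.0566),(434.3883,244.9515)]])
print(P,"rail yaw",-np.degrees(np.polyfit(P[:,1],P[:,0],1)[0]))
print(step([.45,.36,.2],98.4))
E
```

```text
[[ 0.4748 -0.1104  0.02  ]
 [ 0.4836 -0.1699  0.02  ]
 [ 0.4923 -0.2287  0.02  ]
 [ 0.5013 -0.288   0.02  ]] rail yaw 8.539093833169872
[-1.0381 -0.4397  0.1221  0.3169]
```

apply_moves(
  motion=[
    [-0.16,-0.07,0.02,0,0,0.04],
    [-0.32,-0.14,0.04,0,0,0.08],
    [-0.48,-0.21,0.06,0,0,0.12],
    [-0.64,-0.28,0.08,0,0,0.16],
    [-0.8,-0.35,0.1,0,0,0.2],
    [-0.95,-0.42,0.12,0,0,0.24],
    [-0.95,-0.44,0.12,0,0,0.28],
    [-0.95,-0.44,0.12,0,0,0.317],
    [-0.95,-0.44,0.12,0,0,0.317],
  ],
  jaw=0,
  grip_force=40,
)

```text
time: 1.0
tool_pos: [0.43, 0.3692, 0.2009]
tool_rot: [-180.0, 0.0, 98.3]
contact_force: [0.0, 0.0, 0.3]
gripper_width: 0.0858
grasp_force: 0.0
```

Run:
```python
from h import *
s=monitor.observe();print(s["tool_pos"],s["tool_rot"],s["qpos"])
print(step([.48,.13,.2],98.5),step([.5118,-.106,.2],98.5))
```

```text
[0.43   0.3692 0.2009] [-179.9673    0.0404   98.3146] [-47.4615  37.2648   3.6025 102.2588  -3.3293  40.629  -33.7486]
[-0.9757  0.0595  0.0038 -0.001 ] [-1.9281  0.0488  0.0038 -0.001 ]
```

apply_moves(
  motion=[
    [-0.15,0.01,0,0,0,0],
    [-0.35,0.02,0,0,0,0],
    [-0.55,0.03,0,0,0,0],
    [-0.75,0.04,0,0,0,0],
    [-0.9,0.05,0,0,0,-0.001],
    [-0.96,0.05,0,0,0,-0.001],
    [-0.96,0.05,0,0,0,-0.001],
  ],
)

```text
time: 1.7
tool_pos: [0.4778, 0.1311, 0.2013]
tool_rot: [-180.0, 0.1, 98.4]
contact_force: [-0.3, 0.6, 0.1]
gripper_width: 0.0852
grasp_force: 0.0
```

apply_moves(
  motion=[
    [-0.15,0,0,0,0,0],
    [-0.35,0,0,0,0,0],
    [-0.55,0,0,0,0,0],
    [-0.75,0,0,0,0,0],
    [-0.9,0,0,0,0,0],
    [-0.97,0,0,0,0,0],
    [-0.97,0,0,0,0,0],
    [-0.97,0,0,0,0,0],
  ],
)

```text
time: 2.5
tool_pos: [0.5139, -0.1032, 0.2011]
tool_rot: [180.0, -0.1, 98.8]
contact_force: [-0.3, 0.6, -0.5]
gripper_width: 0.0857
grasp_force: 0.0
```

Run:
```python
from h import *
s=monitor.observe();print(s["tool_pos"],s["tool_rot"])
print(step([.5118,-.106,.041],98.5))
cv2.imwrite("pics/t1.png",cv2.resize(viewer.snapshot("side")[200:440,220:460,::-1],None,fx=2,fy=2))
```

```text
[ 0.5139 -0.1032  0.2011] [179.9851  -0.1067  98.7593]
[-0.0097 -0.0099  0.6403  0.0014]
```

View pics/t1.png

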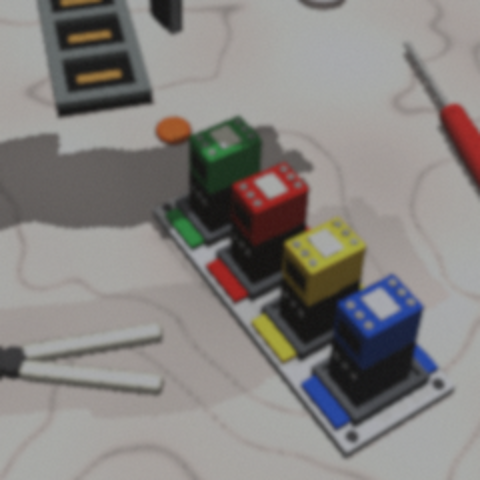

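The side view shows the row undisturbed, with the fingertip just entering at the top of the crop near (165,15). I'll correct sideways and descend.

apply_moves(
  motion=[
    [-0.01,-0.01,0.05,0,0,0.001],
    [-0.01,-0.01,0.13,0,0,0.001],
    [-0.01,-0.01,0.2,0,0,0.001],
    [-0.01,-0.01,0.26,0,0,0.001],
    [-0.01,-0.01,0.3,0,0,0.001],
    [-0.01,-0.01,0.3,0,0,0.001],
    [-0.01,-0.01,0.3,0,0,0.001],
  ],
)

```text
time: 3.25
tool_pos: [0.5117, -0.1076, 0.1265]
tool_rot: [180.0, -0.0, 98.5]
contact_force: [-0.5, 0.2, -0.1]
gripper_width: 0.0854
grasp_force: 0.0
```

Run:
```python
from h import *
s=monitor.observe();print(s["tool_pos"],s["tool_rot"])
print(step([.5118,-.106,.041],98.5))
cv2.imwrite("pics/t2.png",cv2.resize(viewer.snapshot("side")[200:440,220:460,::-1],None,fx=2,fy=2))
```

```text
[ 0.5117 -0.1076  0.1265] [179.9763  -0.0224  98.4736]
[ 0.0062  0.0012  0.3422 -0.0001]
```

View pics/t2.png

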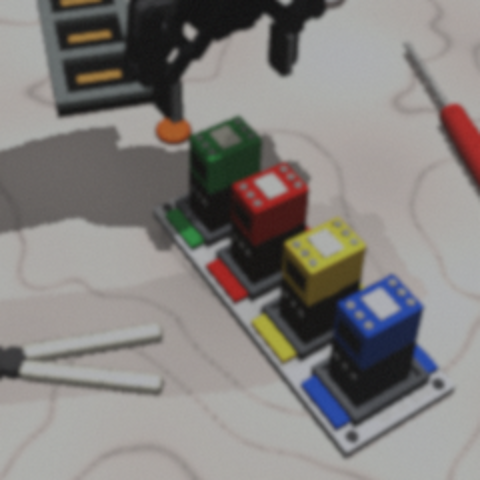

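The fingers sit at crop pixels (175,110) and (285,65), straddling the green module front and back. I'll descend and close.

apply_moves(
  motion=[
    [0.006,0,0.05,0,0,0],
    [0.006,0,0.12,0,0,0],
    [0.006,0,0.19,0,0,0],
    [0.006,0,0.26,0,0,0],
    [0.006,0,0.31,0,0,0],
    [0.006,0,0.34,0,0,0],
    [0.006,0,0.34,0,0,0],
    [0.006,0,0.34,0,0,0],
  ],
)

```text
time: 4.1
tool_pos: [0.5115, -0.1071, 0.0417]
tool_rot: [180.0, 0.0, 98.4]
contact_force: [-0.5, 0.1, 0.4]
gripper_width: 0.0851
grasp_force: 0.0
```

apply_moves(
  motion=[
    [0,0,0,0,0,0],
    [0,0,0,0,0,0],
    [0,0,0,0,0,0],
    [0,0,0,0,0,0],
    [0,0,0,0,0,0],
    [0,0,0,0,0,0],
    [0,0,0,0,0,0],
    [0,0,0,0,0,0],
  ],
  jaw=255,
  grip_force=40,
)

```text
time: 4.9
tool_pos: [0.5116, -0.1071, 0.0419]
tool_rot: [179.9, 0.0, 98.4]
contact_force: [-0.2, 0.5, 5.7]
gripper_width: 0.0457
grasp_force: 37.4
```

apply_moves(
  motion=[
    [0,0,-0.02,0,0,0],
    [0,0,-0.06,0,0,0],
    [0,0,-0.12,0,0,0],
    [0,0,-0.2,0,0,0],
    [0,0,-0.28,0,0,0],
    [0,0,-0.36,0,0,0],
    [0,0,-0.44,0,0,0],
    [0,0,-0.5,0,0,0],
    [0,0,-0.54,0,0,0],
    [0,0,-0.56,0,0,0],
    [0,0,-0.56,0,0,0],
  ],
)

```text
time: 6.0
tool_pos: [0.5113, -0.1072, 0.1817]
tool_rot: [180.0, 0.0, 98.4]
contact_force: [0.5, -0.6, -1.4]
gripper_width: 0.0459
grasp_force: 37.3
```

Run:
```python
from h import *
s=monitor.observe();print(s["tool_pos"],s["tool_rot"],s["gripper_width"])
B=np.array([[.4762,.0913],[.4877,.1502],[.4991,.2093],[.5109,.2680]])
m=np.polyfit(B[:,1],B[:,0],1)[0];yaw=90-np.degrees(np.arctan(m));print(yaw,B.mean(0))
u=np.array([np.sin(np.arctan(m)),np.cos(np.arctan(m))])
for k,y in zip(["green","red","yellow","blue"],[-.09,-.03,.03,.09]):print(k,B.mean(0)+y*u)
print(step([*(B.mean(0)-.09*u),.18],yaw))
# outline check of chassis
t=cv2.imread("pics/top0.png");h=cv2.cvtColor(t,cv2.COLOR_BGR2HSV)
b=cv2.inRange(t,(70,70,60),(100,100,95));
for p in range(215,285,8): print(p,t[p,150:290:7].mean(1).astype(int))
```

```text
[ 0.5113 -0.1072  0.1817] [179.9575   0.01    98.3702] 0.045929976328115935
78.90914403097318 [0.4935 0.1797]
green [0.4762 0.0914]
red [0.4877 0.1503]
yellow [0.4992 0.2091]
blue [0.5108 0.268 ]
[ 0.8062 -0.0234  0.007   0.1081]
215 [140 140 139 139 139 139 139 140 139 140 131 139 139 139 139 138 139 139
 139 139]
223 [139 139  99 101 102 102 142 141 139 139 140 139 139 139 140 139 140 137
 140 139]
231 [139 139 105  29  24  29 105  42 110 107 107 106 142 140 140 140 139 138
 140 140]
239 [137 141  81  29 102  27  92  29 104  31 109  32  29  53 109 107 108 107
 142 139]
247 [139 109  29  23  25  89  24  27  25  55  35  30  52  29  67  33  32  30
  79 140]
255 [139 100 102  94  25 107  30  80  32 110  31  87  33 100  34  72  33  86
 127 139]
263 [138 139 139 141 143  60 107 106 108 107  29  31  33 109  35 114  34 111
 140 140]
271 [138 139 139 139 139 140 139 139 137 141 143  84 108 108 110  76  32 108
 140 140]
279 [139 139 139 139 136 139 139 137 139 139 139 140 140 140 136 140 113  89
 139 140]
```

apply_moves(
  motion=[
    [0.03,0,0,0,0,0.01],
    [0.09,0,0,0,0,0.02],
    [0.18,-0.005,0,0,0,0.03],
    [0.28,-0.01,0,0,0,0.04],
    [0.38,-0.01,0,0,0,0.05],
    [0.48,-0.015,0,0,0,0.06],
    [0.58,-0.02,0,0,0,0.07],
    [0.67,-0.02,0,0,0,0.08],
    [0.74,-0.023,0,0,0,0.09],
    [0.79,-0.023,0,0,0,0.1],
    [0.806,-0.023,0,0,0,0.108],
    [0.806,-0.023,0,0,0,0.108],
    [0.806,-0.023,0,0,0,0.108],
  ],
)

```text
time: 7.3
tool_pos: [0.4761, 0.0904, 0.181]
tool_rot: [-180.0, 0.1, 78.9]
contact_force: [-0.4, 0.0, -1.4]
gripper_width: 0.0455
grasp_force: 37.2
```

Run:
```python
from h import *
s=monitor.observe();print(s["tool_pos"],s["tool_rot"],s["gripper_width"])
print(step([.4762,.0914,.045],78.9))
```

```text
[0.4761 0.0904 0.181 ] [-179.9802    0.0518   78.9019] 0.045518440786034765
[ 0.004  -0.0003  0.5441  0.    ]
```

apply_moves(
  motion=[
    [0.004,0,0.03,0,0,0],
    [0.004,0,0.1,0,0,0],
    [0.004,0,0.19,0,0,0],
    [0.004,0,0.28,0,0,0],
    [0.004,0,0.36,0,0,0],
    [0.004,0,0.43,0,0,0],
    [0.004,0,0.48,0,0,0],
    [0.004,0,0.5,0,0,0],
    [0.004,0,0.5,0,0,0],
    [0.004,0,0.5,0,0,0],
  ],
)

```text
time: 8.3
tool_pos: [0.4767, 0.0923, 0.0567]
tool_rot: [180.0, -0.0, 78.9]
contact_force: [0.0, 0.2, -0.9]
gripper_width: 0.0456
grasp_force: 37.3
```

Run:
```python
from h import *
s=monitor.observe();print(s["tool_pos"],s["tool_rot"],s["gripper_width"])
print(step([.4762,.0914,.038],78.9))
cv2.imwrite("pics/t3.png",cv2.resize(viewer.snapshot("side")[140:300,200:360,::-1],None,fx=3,fy=3))
```

```text
[0.4767 0.0923 0.0567] [179.9528  -0.0216  78.913 ] 0.04559120643336383
[-0.0039 -0.0014  0.0749  0.0001]
```

View pics/t3.png

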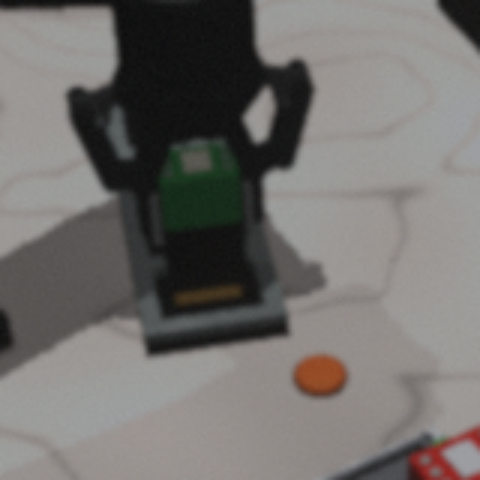

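The green module hangs centred in the right-end bay, at crop (205,240), with the brass strip visible in front of it. I'll lower it slowly.

apply_moves(
  motion=[
    [-0.004,-0.001,0.015,0,0,0],
    [-0.004,-0.001,0.03,0,0,0],
    [-0.004,-0.001,0.042,0,0,0],
    [-0.004,-0.001,0.052,0,0,0],
    [-0.004,-0.001,0.06,0,0,0],
    [-0.004,-0.001,0.065,0,0,0],
    [-0.004,-0.001,0.069,0,0,0],
    [-0.004,-0.001,0.072,0,0,0],
    [-0.004,-0.001,0.072,0,0,0],
  ],
)

```text
time: 9.25
tool_pos: [0.4759, 0.0915, 0.0382]
tool_rot: [-180.0, -0.0, 78.9]
contact_force: [-0.5, -0.3, -0.6]
gripper_width: 0.0456
grasp_force: 37.3
```

apply_moves(
  motion=[
    [0,0,0.002,0,0,0],
    [0,0,0.004,0,0,0],
    [0,0,0.004,0,0,0],
  ],
)

```text
time: 9.55
tool_pos: [0.4759, 0.0914, 0.0379]
tool_rot: [180.0, -0.0, 78.9]
contact_force: [-0.8, 0.2, 5.2]
gripper_width: 0.0455
grasp_force: 38.1
```

Contact is at TCP z=0.0379, as predicted. I'll release and retreat.

apply_moves(
  motion=[
    [0,0,0,0,0,0],
    [0,0,0,0,0,0],
    [0,0,0,0,0,0],
    [0,0,0,0,0,0],
    [0,0,0,0,0,0],
    [0,0,0,0,0,0],
    [0,0,0,0,0,0],
  ],
  jaw=0,
)

```text
time: 10.25
tool_pos: [0.4759, 0.0915, 0.0373]
tool_rot: [-180.0, -0.0, 78.9]
contact_force: [0.1, -0.4, 0.8]
gripper_width: 0.0855
grasp_force: 0.0
```

apply_moves(
  motion=[
    [0,0,-0.04,0,0,0],
    [0,0,-0.12,0,0,0],
    [0,0,-0.22,0,0,0],
    [0,0,-0.34,0,0,0],
    [0,0,-0.44,0,0,0],
    [0,0,-0.5,0,0,0],
    [0,0,-0.54,0,0,0],
    [0,0,-0.56,0,0,0],
    [0,0,-0.56,0,0,0],
  ],
)

```text
time: 11.15
tool_pos: [0.476, 0.0915, 0.1776]
tool_rot: [180.0, -0.0, 78.9]
contact_force: [0.6, -0.2, -0.8]
gripper_width: 0.0854
grasp_force: 0.0
```

Run:
```python
from h import *
s=monitor.observe();print(s["tool_pos"],s["tool_rot"],s["gripper_width"])
print(step([.5203,-.1641,.178],98.5))
cv2.imwrite("pics/s4.png",viewer.snapshot("side")[...,::-1])
s=cv2.imread("pics/s4.png");cv2.imwrite("pics/t4.png",cv2.resize(s[170:430,220:460],None,fx=2,fy=2))
```

```text
[0.476  0.0915 0.1776] [179.9719  -0.0205  78.936 ] 0.08538372990525464
[-0.9694  0.3703 -0.0014 -0.1087]
```

View pics/t4.png

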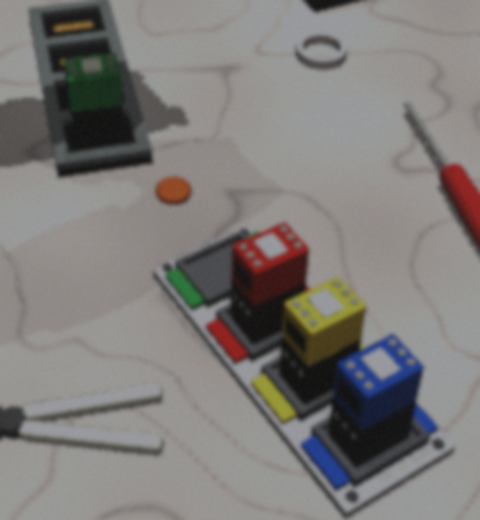

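Green stands upright in the right-end bay, at crop (95,100), and the rest are undisturbed. Red is next.

apply_moves(
  motion=[
    [-0.06,0.02,0,0,0,-0.01],
    [-0.18,0.07,0,0,0,-0.025],
    [-0.32,0.12,0,0,0,-0.04],
    [-0.46,0.18,0,0,0,-0.055],
    [-0.6,0.23,0,0,0,-0.07],
    [-0.74,0.28,0,0,0,-0.085],
    [-0.87,0.33,0,0,0,-0.1],
    [-0.94,0.36,0,0,0,-0.109],
    [-0.969,0.37,0,0,0,-0.109],
    [-0.969,0.37,0,0,0,-0.109],
    [-0.969,0.37,0,0,0,-0.109],
  ],
)

```text
time: 12.3
tool_pos: [0.5198, -0.1623, 0.1767]
tool_rot: [-179.9, -0.1, 98.6]
contact_force: [1.0, -0.1, -0.1]
gripper_width: 0.0858
grasp_force: 0.0
```

Run:
```python
from h import *
s=monitor.observe();print(s["tool_pos"],s["tool_rot"])
print(step([.5203,-.1641,.0415],98.5))
```

```text
[ 0.5198 -0.1623  0.1767] [-179.937   -0.103   98.628]
[-0.0076  0.001   0.5409  0.0007]
```

apply_moves(
  motion=[
    [-0.004,0,0.04,0,0,0],
    [-0.004,0,0.12,0,0,0],
    [-0.004,0,0.21,0,0,0],
    [-0.004,0,0.3,0,0,0],
    [-0.004,0,0.38,0,0,0],
    [-0.004,0,0.45,0,0,0],
    [-0.004,0,0.5,0,0,0],
    [-0.004,0,0.53,0,0,0],
    [-0.004,0,0.543,0,0,0],
    [-0.004,0,0.543,0,0,0],
    [-0.004,0,0.543,0,0,0],
  ],
)

```text
time: 13.4
tool_pos: [0.5208, -0.1651, 0.0421]
tool_rot: [179.9, 0.0, 98.6]
contact_force: [0.8, 0.2, 0.0]
gripper_width: 0.0856
grasp_force: 0.0
```

apply_moves(
  motion=[
    [0,0,0,0,0,0],
    [0,0,0,0,0,0],
    [0,0,0,0,0,0],
    [0,0,0,0,0,0],
    [0,0,0,0,0,0],
    [0,0,0,0,0,0],
    [0,0,0,0,0,0],
    [0,0,0,0,0,0],
  ],
  jaw=255,
)

```text
time: 14.2
tool_pos: [0.5206, -0.1652, 0.042]
tool_rot: [180.0, 0.0, 98.5]
contact_force: [-0.1, -0.2, 5.4]
gripper_width: 0.0459
grasp_force: 37.9
```

apply_moves(
  motion=[
    [0,0,-0.02,0,0,0],
    [0,0,-0.06,0,0,0],
    [0,0,-0.12,0,0,0],
    [0,0,-0.2,0,0,0],
    [0,0,-0.28,0,0,0],
    [0,0,-0.36,0,0,0],
    [0,0,-0.44,0,0,0],
    [0,0,-0.5,0,0,0],
    [0,0,-0.54,0,0,0],
    [0,0,-0.56,0,0,0],
    [0,0,-0.56,0,0,0],
  ],
)

```text
time: 15.3
tool_pos: [0.5204, -0.1651, 0.1819]
tool_rot: [180.0, 0.0, 98.6]
contact_force: [0.7, 0.0, -1.4]
gripper_width: 0.0458
grasp_force: 38.0
```

Run:
```python
from h import *
s=monitor.observe();print(s["tool_pos"],s["tool_rot"])
print(step([.4877,.1503,.182],78.9))
```

```text
[ 0.5204 -0.1651  0.1819] [179.9633   0.0101  98.5509]
[ 1.267   0.0581 -0.0002  0.1092]
```

apply_moves(
  motion=[
    [0.03,0,0,0,0,0],
    [0.09,0,0,0,0,0],
    [0.18,0.01,0,0,0,0],
    [0.28,0.01,0,0,0,0],
    [0.38,0.02,0,0,0,0],
    [0.48,0.02,0,0,0,0],
    [0.58,0.03,0,0,0,0],
    [0.67,0.03,0,0,0,0],
    [0.74,0.035,0,0,0,0],
    [0.79,0.035,0,0,0,0],
    [0.8,0.035,0,0,0,0],
  ],
)

```text
time: 16.4
tool_pos: [0.4984, 0.0367, 0.1812]
tool_rot: [-179.9, -0.1, 98.8]
contact_force: [1.0, 0.0, -1.2]
gripper_width: 0.0459
grasp_force: 38.0
```

Run:
```python
from h import *
s=monitor.observe();print(s["tool_pos"],s["tool_rot"])
print(step([.4877,.1503,.182],78.9))
```

```text
[0.4984 0.0367 0.1812] [-179.9415   -0.0738   98.7735]
[ 0.4556  0.0271 -0.0033  0.1104]
```

apply_moves(
  motion=[
    [0.03,0,0,0,0,0.01],
    [0.09,0,0,0,0,0.025],
    [0.17,0.01,0,0,0,0.04],
    [0.25,0.01,0,0,0,0.06],
    [0.33,0.02,0,0,0,0.08],
    [0.4,0.023,0,0,0,0.1],
    [0.44,0.023,0,0,0,0.109],
    [0.463,0.023,0,0,0,0.109],
    [0.463,0.023,0,0,0,0.109],
    [0.463,0.023,0,0,0,0.109],
  ],
)

```text
time: 17.4
tool_pos: [0.4878, 0.1483, 0.1815]
tool_rot: [180.0, 0.0, 78.9]
contact_force: [0.6, -0.8, -1.1]
gripper_width: 0.046
grasp_force: 37.9
```

Run:
```python
from h import *
s=monitor.observe();print(s["tool_pos"],s["tool_rot"])
print(step([.4877,.1503,.05],78.9))
```

```text
[0.4878 0.1483 0.1815] [179.9991   0.0425  78.8889]
[ 0.008  -0.0018  0.5259 -0.0001]
```

apply_moves(
  motion=[
    [0.004,0,0.03,0,0,0],
    [0.004,0,0.1,0,0,0],
    [0.004,0,0.19,0,0,0],
    [0.004,0,0.28,0,0,0],
    [0.004,0,0.36,0,0,0],
    [0.004,0,0.43,0,0,0],
    [0.004,0,0.48,0,0,0],
    [0.004,0,0.51,0,0,0],
    [0.004,0,0.525,0,0,0],
    [0.004,0,0.535,0,0,0],
    [0.004,0,0.535,0,0,0],
    [0.004,0,0.535,0,0,0],
  ],
)

```text
time: 18.6
tool_pos: [0.4883, 0.1505, 0.0483]
tool_rot: [179.9, -0.0, 78.9]
contact_force: [0.4, 1.5, -1.8]
gripper_width: 0.0457
grasp_force: 38.0
```

Run:
```python
from h import *
print(step([.4877,.1503,.038],78.9))
```

```text
[-0.0011 -0.0021  0.0411  0.0002]
```

apply_moves(
  motion=[
    [0,-0.002,0.01,0,0,0],
    [0,-0.002,0.02,0,0,0],
    [0,-0.002,0.028,0,0,0],
    [0,-0.002,0.034,0,0,0],
    [0,-0.002,0.038,0,0,0],
    [0,-0.002,0.041,0,0,0],
    [0,-0.002,0.043,0,0,0],
    [0,-0.002,0.043,0,0,0],
  ],
)

```text
time: 19.4
tool_pos: [0.4873, 0.1504, 0.038]
tool_rot: [180.0, -0.0, 78.9]
contact_force: [-2.2, -0.4, 9.6]
gripper_width: 0.0459
grasp_force: 39.2
```

apply_moves(
  motion=[
    [0,0,0,0,0,0],
    [0,0,0,0,0,0],
    [0,0,0,0,0,0],
    [0,0,0,0,0,0],
    [0,0,0,0,0,0],
    [0,0,0,0,0,0],
    [0,0,0,0,0,0],
  ],
  jaw=0,
)

```text
time: 20.1
tool_pos: [0.4874, 0.1504, 0.037]
tool_rot: [-180.0, -0.0, 78.9]
contact_force: [-0.1, -0.5, 1.3]
gripper_width: 0.0854
grasp_force: 0.0
```

apply_moves(
  motion=[
    [0,0,-0.04,0,0,0],
    [0,0,-0.12,0,0,0],
    [0,0,-0.22,0,0,0],
    [0,0,-0.34,0,0,0],
    [0,0,-0.44,0,0,0],
    [0,0,-0.5,0,0,0],
    [0,0,-0.54,0,0,0],
    [0,0,-0.56,0,0,0],
    [0,0,-0.56,0,0,0],
  ],
)

```text
time: 21.0
tool_pos: [0.4875, 0.1505, 0.1774]
tool_rot: [180.0, -0.0, 78.9]
contact_force: [0.1, -0.9, 0.5]
gripper_width: 0.0854
grasp_force: 0.0
```

Run:
```python
from h import *
s=monitor.observe();print(s["tool_pos"],s["tool_rot"],s["gripper_width"])
print(step([.5303,-.2255,.178],98.5))
```

```text
[0.4875 0.1505 0.1774] [179.9691  -0.0261  78.9338] 0.08537729751611997
[-1.4431  0.4566 -0.0023 -0.1087]
```

apply_moves(
  motion=[
    [-0.06,0.02,0,0,0,-0.01],
    [-0.18,0.06,0,0,0,-0.025],
    [-0.32,0.1,0,0,0,-0.04],
    [-0.46,0.15,0,0,0,-0.055],
    [-0.6,0.19,0,0,0,-0.07],
    [-0.74,0.23,0,0,0,-0.085],
    [-0.86,0.27,0,0,0,-0.1],
    [-0.9,0.285,0,0,0,-0.109],
    [-0.9,0.285,0,0,0,-0.109],
    [-0.9,0.285,0,0,0,-0.109],
  ],
)

```text
time: 22.0
tool_pos: [0.5136, -0.0832, 0.1763]
tool_rot: [-179.9, -0.1, 98.5]
contact_force: [0.1, 1.1, 0.3]
gripper_width: 0.0855
grasp_force: 0.0
```

Run:
```python
from h import *
s=monitor.observe();print(s["tool_pos"],s["tool_rot"])
print(step([.5303,-.2265,.178],98.5))
cv2.imwrite("pics/s5.png",viewer.snapshot("side")[...,::-1])
s=cv2.imread("pics/s5.png");cv2.imwrite("pics/t5.png",cv2.resize(s[150:430,220:460],None,fx=2,fy=2))
```

```text
[ 0.5136 -0.0832  0.1763] [-179.9177   -0.0786   98.5344]
[-0.5767 -0.019  -0.007   0.0002]
```

View pics/t5.png

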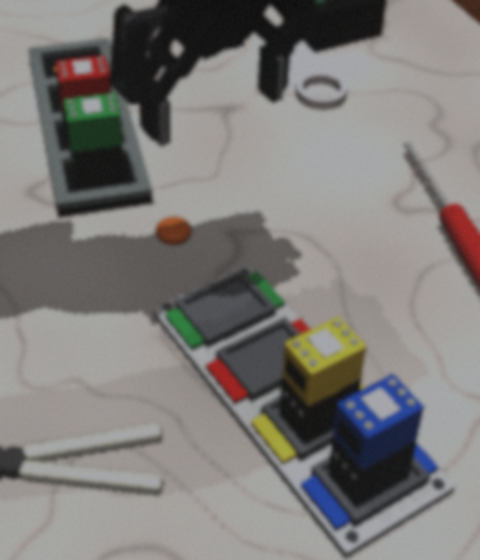

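Red and green both stand upright in their bays, at crop (82,85) and (92,130). Yellow and blue are undisturbed.

apply_moves(
  motion=[
    [-0.06,0,0,0,0,0],
    [-0.16,-0.005,0,0,0,0],
    [-0.28,-0.01,0,0,0,0],
    [-0.4,-0.015,0,0,0,0],
    [-0.5,-0.019,0,0,0,0],
    [-0.56,-0.019,0,0,0,0],
    [-0.575,-0.019,0,0,0,0],
    [-0.575,-0.019,0,0,0,0],
    [-0.575,-0.019,0,0,0,0],
  ],
)

```text
time: 22.95
tool_pos: [0.531, -0.2246, 0.1769]
tool_rot: [-180.0, -0.1, 98.7]
contact_force: [-0.4, 0.8, -0.1]
gripper_width: 0.0853
grasp_force: 0.0
```

Run:
```python
from h import *
s=monitor.observe();print(s["tool_pos"],s["tool_rot"])
print(step([.5303,-.226,.0415],98.5))
```

```text
[ 0.531  -0.2246  0.1769] [-179.9937   -0.0996   98.7055]
[-0.0052 -0.0037  0.5416  0.0011]
```

apply_moves(
  motion=[
    [-0.002,-0.003,0.04,0,0,0],
    [-0.002,-0.003,0.12,0,0,0],
    [-0.002,-0.003,0.21,0,0,0],
    [-0.002,-0.003,0.3,0,0,0],
    [-0.002,-0.003,0.38,0,0,0],
    [-0.002,-0.003,0.45,0,0,0],
    [-0.002,-0.003,0.5,0,0,0],
    [-0.002,-0.003,0.53,0,0,0],
    [-0.002,-0.003,0.543,0,0,0],
    [-0.002,-0.003,0.543,0,0,0],
    [-0.002,-0.003,0.543,0,0,0],
  ],
)

```text
time: 24.05
tool_pos: [0.5306, -0.2277, 0.0419]
tool_rot: [179.9, 0.0, 98.5]
contact_force: [0.5, 0.3, 0.2]
gripper_width: 0.0855
grasp_force: 0.0
```

apply_moves(
  motion=[
    [0,0,0,0,0,0],
    [0,0,0,0,0,0],
    [0,0,0,0,0,0],
    [0,0,0,0,0,0],
    [0,0,0,0,0,0],
    [0,0,0,0,0,0],
    [0,0,0,0,0,0],
    [0,0,0,0,0,0],
  ],
  jaw=255,
)

```text
time: 24.85
tool_pos: [0.5306, -0.2276, 0.0418]
tool_rot: [179.9, 0.0, 98.6]
contact_force: [-0.5, 0.3, 5.2]
gripper_width: 0.0452
grasp_force: 36.3
```

apply_moves(
  motion=[
    [0,0,-0.02,0,0,0],
    [0,0,-0.06,0,0,0],
    [0,0,-0.12,0,0,0],
    [0,0,-0.2,0,0,0],
    [0,0,-0.28,0,0,0],
    [0,0,-0.36,0,0,0],
    [0,0,-0.44,0,0,0],
    [0,0,-0.5,0,0,0],
    [0,0,-0.54,0,0,0],
    [0,0,-0.56,0,0,0],
    [0,0,-0.56,0,0,0],
  ],
)

```text
time: 25.95
tool_pos: [0.5303, -0.2276, 0.1819]
tool_rot: [180.0, 0.0, 98.6]
contact_force: [0.0, -0.5, -1.3]
gripper_width: 0.0455
grasp_force: 36.4
```

Run:
```python
from h import *
s=monitor.observe();print(s["tool_pos"],s["tool_rot"])
print(step([.4992,.2091,.182],78.9))
```

```text
[ 0.5303 -0.2276  0.1819] [179.95     0.0228  98.5516]
[ 1.7459  0.1367 -0.0003  0.1092]
```

apply_moves(
  motion=[
    [0.03,0,0,0,0,0],
    [0.09,0,0,0,0,0],
    [0.18,0.01,0,0,0,0],
    [0.28,0.02,0,0,0,0],
    [0.38,0.03,0,0,0,0],
    [0.48,0.04,0,0,0,0],
    [0.58,0.05,0,0,0,0],
    [0.68,0.055,0,0,0,0],
    [0.78,0.06,0,0,0,0],
    [0.85,0.065,0,0,0,0],
    [0.89,0.07,0,0,0,0],
    [0.9,0.07,0,0,0,0],
  ],
)

```text
time: 27.15
tool_pos: [0.5135, -0.0002, 0.181]
tool_rot: [-180.0, -0.1, 98.7]
contact_force: [0.2, -1.3, -1.2]
gripper_width: 0.0455
grasp_force: 36.4
```

Run:
```python
from h import *
print(step([.4990,.2081,.182],78.9))
```

```text
[ 0.8325  0.0693 -0.0042  0.1102]
```

apply_moves(
  motion=[
    [0.03,0,0,0,0,0.01],
    [0.09,0.005,0,0,0,0.02],
    [0.18,0.01,0,0,0,0.03],
    [0.28,0.02,0,0,0,0.04],
    [0.38,0.03,0,0,0,0.05],
    [0.48,0.04,0,0,0,0.06],
    [0.58,0.05,0,0,0,0.07],
    [0.67,0.055,0,0,0,0.08],
    [0.75,0.06,0,0,0,0.09],
    [0.81,0.066,0,0,0,0.1],
    [0.837,0.066,0,0,0,0.109],
    [0.837,0.066,0,0,0,0.109],
    [0.837,0.066,0,0,0,0.109],
    [0.837,0.066,0,0,0,0.109],
  ],
)

```text
time: 28.55
tool_pos: [0.4994, 0.2053, 0.1813]
tool_rot: [180.0, 0.1, 78.8]
contact_force: [-0.6, 0.7, -1.5]
gripper_width: 0.0451
grasp_force: 36.4
```

Run:
```python
from h import *
s=monitor.observe();print(s["tool_pos"],s["tool_rot"])
print(step([.4990,.2081,.05],78.9))
```

```text
[0.4994 0.2053 0.1813] [179.9927   0.0523  78.828 ]
[ 0.0106 -0.0038  0.5252 -0.0004]
```

apply_moves(
  motion=[
    [0.007,-0.002,0.03,0,0,0],
    [0.007,-0.002,0.1,0,0,0],
    [0.007,-0.002,0.19,0,0,0],
    [0.007,-0.002,0.28,0,0,0],
    [0.007,-0.002,0.36,0,0,0],
    [0.007,-0.002,0.43,0,0,0],
    [0.007,-0.002,0.48,0,0,0],
    [0.007,-0.002,0.51,0,0,0],
    [0.007,-0.002,0.525,0,0,0],
    [0.007,-0.002,0.535,0,0,0],
    [0.007,-0.002,0.535,0,0,0],
    [0.007,-0.002,0.535,0,0,0],
  ],
)

```text
time: 29.75
tool_pos: [0.4994, 0.209, 0.0481]
tool_rot: [180.0, -0.0, 78.9]
contact_force: [0.6, 0.9, -1.4]
gripper_width: 0.0458
grasp_force: 36.4
```

Run:
```python
from h import *
print(step([.4990,.2081,.038],78.9))
```

```text
[-0.0036 -0.0009  0.0403  0.0002]
```

apply_moves(
  motion=[
    [-0.003,-0.001,0.01,0,0,0],
    [-0.003,-0.001,0.02,0,0,0],
    [-0.003,-0.001,0.028,0,0,0],
    [-0.003,-0.001,0.034,0,0,0],
    [-0.003,-0.001,0.038,0,0,0],
    [-0.003,-0.001,0.04,0,0,0],
    [-0.003,-0.001,0.041,0,0,0],
    [-0.003,-0.001,0.041,0,0,0],
  ],
)

```text
time: 30.55
tool_pos: [0.4986, 0.2081, 0.0377]
tool_rot: [-180.0, -0.0, 78.9]
contact_force: [-0.9, -0.7, 6.3]
gripper_width: 0.0458
grasp_force: 37.4
```

Contact. I'll release and lift.

apply_moves(
  motion=[
    [0,0,0,0,0,0],
    [0,0,0,0,0,0],
    [0,0,0,0,0,0],
    [0,0,0,0,0,0],
    [0,0,0,0,0,0],
    [0,0,0,0,0,0],
    [0,0,0,0,0,0],
  ],
  jaw=0,
)

```text
time: 31.25
tool_pos: [0.4987, 0.2081, 0.0373]
tool_rot: [180.0, -0.0, 78.9]
contact_force: [0.1, -0.7, 0.2]
gripper_width: 0.0856
grasp_force: 0.0
```

apply_moves(
  motion=[
    [0,0,-0.04,0,0,0],
    [0,0,-0.12,0,0,0],
    [0,0,-0.22,0,0,0],
    [0,0,-0.34,0,0,0],
    [0,0,-0.44,0,0,0],
    [0,0,-0.5,0,0,0],
    [0,0,-0.54,0,0,0],
    [0,0,-0.56,0,0,0],
    [0,0,-0.56,0,0,0],
  ],
)

```text
time: 32.15
tool_pos: [0.4987, 0.2081, 0.1777]
tool_rot: [180.0, -0.0, 78.9]
contact_force: [0.6, 0.2, -0.2]
gripper_width: 0.0853
grasp_force: 0.0
```

apply_moves(
  motion=[
    [-0.06,0.02,0,0,0,-0.01],
    [-0.18,0.05,0,0,0,-0.025],
    [-0.32,0.09,0,0,0,-0.04],
    [-0.46,0.13,0,0,0,-0.055],
    [-0.6,0.17,0,0,0,-0.07],
    [-0.74,0.2,0,0,0,-0.085],
    [-0.86,0.24,0,0,0,-0.1],
    [-0.95,0.26,0,0,0,-0.109],
    [-0.95,0.26,0,0,0,-0.109],
    [-0.95,0.26,0,0,0,-0.109],
  ],
)

```text
time: 33.15
tool_pos: [0.5163, -0.0374, 0.1765]
tool_rot: [-179.9, -0.1, 98.5]
contact_force: [-0.4, 0.6, 0.5]
gripper_width: 0.0853
grasp_force: 0.0
```

Run:
```python
from h import *
s=monitor.observe();print(s["tool_pos"],s["tool_rot"])
print(step([.5383,-.2832,.178],98.5))
```

```text
[ 0.5163 -0.0374  0.1765] [-179.9112   -0.0538   98.4746]
[-0.9855 -0.0578 -0.006  -0.0001]
```

apply_moves(
  motion=[
    [-0.06,0,0,0,0,0],
    [-0.16,-0.01,0,0,0,0],
    [-0.3,-0.02,0,0,0,0],
    [-0.45,-0.025,0,0,0,0],
    [-0.6,-0.035,0,0,0,0],
    [-0.75,-0.045,0,0,0,0],
    [-0.88,-0.05,0,0,0,0],
    [-0.96,-0.057,0,0,0,0],
    [-0.98,-0.057,0,0,0,0],
    [-0.98,-0.057,0,0,0,0],
    [-0.98,-0.057,0,0,0,0],
  ],
)

```text
time: 34.25
tool_pos: [0.5397, -0.2788, 0.177]
tool_rot: [-180.0, -0.1, 98.7]
contact_force: [-0.2, -0.4, 0.7]
gripper_width: 0.0855
grasp_force: 0.0
```

Run:
```python
from h import *
s=monitor.observe();print(s["tool_pos"],s["tool_rot"])
print(step([.5383,-.2832,.0415],98.5))
```

```text
[ 0.5397 -0.2788  0.177 ] [-179.9972   -0.1322   98.7388]
[-0.0164 -0.0083  0.5419  0.0013]
```

apply_moves(
  motion=[
    [-0.009,-0.005,0.04,0,0,0],
    [-0.009,-0.005,0.12,0,0,0],
    [-0.009,-0.005,0.21,0,0,0],
    [-0.009,-0.005,0.3,0,0,0],
    [-0.009,-0.005,0.38,0,0,0],
    [-0.009,-0.005,0.45,0,0,0],
    [-0.009,-0.005,0.5,0,0,0],
    [-0.009,-0.005,0.53,0,0,0],
    [-0.009,-0.005,0.543,0,0,0],
    [-0.009,-0.005,0.543,0,0,0],
    [-0.009,-0.005,0.543,0,0,0],
  ],
)

```text
time: 35.35
tool_pos: [0.5388, -0.2844, 0.0422]
tool_rot: [179.9, 0.0, 98.6]
contact_force: [-0.4, 0.6, -0.1]
gripper_width: 0.0852
grasp_force: 0.0
```

apply_moves(
  motion=[
    [0,0,0,0,0,0],
    [0,0,0,0,0,0],
    [0,0,0,0,0,0],
    [0,0,0,0,0,0],
    [0,0,0,0,0,0],
    [0,0,0,0,0,0],
    [0,0,0,0,0,0],
    [0,0,0,0,0,0],
  ],
  jaw=255,
)

```text
time: 36.15
tool_pos: [0.5386, -0.2845, 0.042]
tool_rot: [180.0, 0.0, 98.6]
contact_force: [0.9, 0.4, 5.4]
gripper_width: 0.0457
grasp_force: 39.0
```

apply_moves(
  motion=[
    [0,0,-0.02,0,0,0],
    [0,0,-0.06,0,0,0],
    [0,0,-0.12,0,0,0],
    [0,0,-0.2,0,0,0],
    [0,0,-0.28,0,0,0],
    [0,0,-0.36,0,0,0],
    [0,0,-0.44,0,0,0],
    [0,0,-0.5,0,0,0],
    [0,0,-0.54,0,0,0],
    [0,0,-0.56,0,0,0],
    [0,0,-0.56,0,0,0],
  ],
)

```text
time: 37.25
tool_pos: [0.5385, -0.2844, 0.1822]
tool_rot: [179.9, 0.0, 98.5]
contact_force: [-0.6, 0.2, -2.5]
gripper_width: 0.0458
grasp_force: 38.4
```

Run:
```python
from h import *
s=monitor.observe();print(s["tool_pos"],s["tool_rot"])
print(step([.5108,.268,.182],78.9))
```

```text
[ 0.5385 -0.2844  0.1822] [179.9472   0.0309  98.5494]
[2.2016 0.219  0.0009 0.1092]
```

Next come three legs of about 0.97, 0.8 and the remainder.

apply_moves(
  motion=[
    [0.03,0,0,0,0,0],
    [0.09,0.01,0,0,0,0],
    [0.18,0.02,0,0,0,0],
    [0.28,0.03,0,0,0,0],
    [0.38,0.04,0,0,0,0],
    [0.48,0.05,0,0,0,0],
    [0.58,0.06,0,0,0,0],
    [0.68,0.07,0,0,0,0],
    [0.78,0.08,0,0,0,0],
    [0.87,0.09,0,0,0,0],
    [0.93,0.095,0,0,0,0],
    [0.96,0.095,0,0,0,0],
    [0.97,0.095,0,0,0,0],
  ],
)

```text
time: 38.55
tool_pos: [0.5251, -0.0392, 0.1812]
tool_rot: [-179.9, -0.0, 98.7]
contact_force: [-0.0, -0.7, -0.6]
gripper_width: 0.0457
grasp_force: 38.4
```

apply_moves(
  motion=[
    [0.03,0,0,0,0,0],
    [0.09,0.01,0,0,0,0],
    [0.18,0.02,0,0,0,0],
    [0.28,0.03,0,0,0,0],
    [0.38,0.04,0,0,0,0],
    [0.48,0.05,0,0,0,0],
    [0.57,0.06,0,0,0,0],
    [0.64,0.065,0,0,0,0],
    [0.68,0.07,0,0,0,0],
    [0.7,0.07,0,0,0,0],
    [0.7,0.07,0,0,0,0],
  ],
)

```text
time: 39.65
tool_pos: [0.5169, 0.1345, 0.1815]
tool_rot: [-180.0, 0.0, 98.5]
contact_force: [0.1, 0.4, -1.0]
gripper_width: 0.0456
grasp_force: 38.4
```

Run:
```python
from h import *
s=monitor.observe();print(s["tool_pos"],s["tool_rot"])
print(step([.5108,.268,.182],78.9))
```

```text
[0.5169 0.1345 0.1815] [-179.9905    0.011    98.544 ]
[ 0.5316  0.055  -0.0022  0.1091]
```

apply_moves(
  motion=[
    [0.03,0,0,0,0,0.01],
    [0.09,0.005,0,0,0,0.02],
    [0.17,0.015,0,0,0,0.04],
    [0.26,0.025,0,0,0,0.055],
    [0.35,0.035,0,0,0,0.07],
    [0.43,0.045,0,0,0,0.085],
    [0.49,0.05,0,0,0,0.1],
    [0.52,0.054,0,0,0,0.109],
    [0.533,0.054,0,0,0,0.109],
    [0.533,0.054,0,0,0,0.109],
    [0.533,0.054,0,0,0,0.109],
  ],
)

```text
time: 40.75
tool_pos: [0.5108, 0.267, 0.1815]
tool_rot: [180.0, 0.0, 78.9]
contact_force: [0.5, 0.4, -2.0]
gripper_width: 0.0454
grasp_force: 38.4
```

Run:
```python
from h import *
s=monitor.observe();print(s["tool_pos"],s["tool_rot"])
print(step([.5108,.268,.05],78.9))
```

```text
[0.5108 0.267  0.1815] [179.9922   0.0498  78.8586]
[ 0.0039 -0.0009  0.5261 -0.0002]
```

apply_moves(
  motion=[
    [0.001,0,0.03,0,0,0],
    [0.001,0,0.1,0,0,0],
    [0.001,0,0.19,0,0,0],
    [0.001,0,0.28,0,0,0],
    [0.001,0,0.36,0,0,0],
    [0.001,0,0.43,0,0,0],
    [0.001,0,0.48,0,0,0],
    [0.001,0,0.51,0,0,0],
    [0.001,0,0.525,0,0,0],
    [0.001,0,0.535,0,0,0],
    [0.001,0,0.535,0,0,0],
    [0.001,0,0.535,0,0,0],
  ],
)

```text
time: 41.95
tool_pos: [0.511, 0.2689, 0.0484]
tool_rot: [179.9, -0.0, 78.9]
contact_force: [0.6, 0.1, -2.1]
gripper_width: 0.0456
grasp_force: 38.4
```

Run:
```python
from h import *
print(step([.5108,.268,.038],78.9))
```

```text
[-0.0039 -0.      0.0414  0.0002]
```

apply_moves(
  motion=[
    [-0.004,0,0.01,0,0,0],
    [-0.004,0,0.02,0,0,0],
    [-0.004,0,0.028,0,0,0],
    [-0.004,0,0.034,0,0,0],
    [-0.004,0,0.038,0,0,0],
    [-0.004,0,0.041,0,0,0],
    [-0.004,0,0.042,0,0,0],
    [-0.004,0,0.042,0,0,0],
  ],
)

```text
time: 42.75
tool_pos: [0.5103, 0.2678, 0.038]
tool_rot: [-180.0, -0.0, 78.9]
contact_force: [-1.6, 0.1, 4.6]
gripper_width: 0.0456
grasp_force: 39.4
```

apply_moves(
  motion=[
    [0,0,0,0,0,0],
    [0,0,0,0,0,0],
    [0,0,0,0,0,0],
    [0,0,0,0,0,0],
    [0,0,0,0,0,0],
    [0,0,0,0,0,0],
    [0,0,0,0,0,0],
  ],
  jaw=0,
)

```text
time: 43.45
tool_pos: [0.5104, 0.2678, 0.0373]
tool_rot: [180.0, -0.0, 78.9]
contact_force: [0.1, -0.8, -0.1]
gripper_width: 0.0852
grasp_force: 0.0
```

apply_moves(
  motion=[
    [0,0,-0.04,0,0,0],
    [0,0,-0.12,0,0,0],
    [0,0,-0.22,0,0,0],
    [0,0,-0.34,0,0,0],
    [0,0,-0.44,0,0,0],
    [0,0,-0.54,0,0,0],
    [0,0,-0.64,0,0,0],
    [0,0,-0.7,0,0,0],
    [0,0,-0.7,0,0,0],
  ],
)

```text
time: 44.35
tool_pos: [0.5118, 0.2684, 0.2152]
tool_rot: [179.8, -0.2, 78.9]
contact_force: [0.6, 0.1, -0.2]
gripper_width: 0.0851
grasp_force: 0.0
```

apply_moves(
  motion=[
    [-0.1,0,0,0,0,0],
    [-0.25,0,0,0,0,0],
    [-0.4,0,0,0,0,0],
    [-0.55,0,0,0,0,0],
    [-0.7,0,0,0,0,0],
    [-0.85,0,0,0,0,0],
    [-0.98,0,0,0,0,0],
    [-0.98,0,0,0,0,0],
  ],
)

```text
time: 45.15
tool_pos: [0.4612, 0.0218, 0.2119]
tool_rot: [-179.9, 0.2, 78.4]
contact_force: [1.0, 0.6, 0.3]
gripper_width: 0.0854
grasp_force: 0.0
```

apply_moves(
  motion=[
    [-0.1,0,0,0,0,0],
    [-0.25,0,0,0,0,0],
    [-0.4,0,0,0,0,0],
    [-0.55,0,0,0,0,0],
    [-0.7,0,0,0,0,0],
    [-0.8,0,0,0,0,0],
    [-0.8,0,0,0,0,0],
  ],
)

```text
time: 45.85
tool_pos: [0.4238, -0.1724, 0.2119]
tool_rot: [-180.0, 0.1, 78.6]
contact_force: [-1.1, -0.1, 0.7]
gripper_width: 0.0858
grasp_force: 0.0
```

Run:
```python
from h import *
print(monitor.observe()["tool_pos"])
a=viewer.snapshot("top")[190:300,140:290,::-1];b=viewer.snapshot("side")[110:270,210:320,::-1]
cv2.imwrite("pics/f.png",np.hstack([cv2.resize(a,(545,400)),cv2.resize(b,(250,400))]))
```

```text
[ 0.4238 -0.1724  0.2119]
```

View pics/f.png

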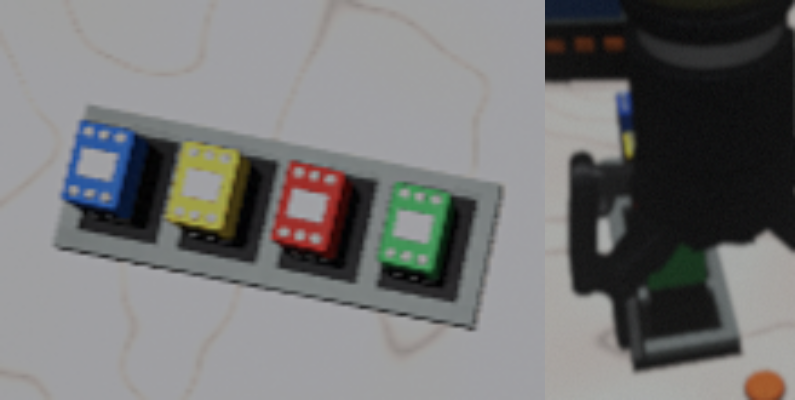

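The top view shows blue, yellow, red and green upright, square and centred in the four bays, at (98,165), (203,185), (307,205) and (412,225). The arm is clear, so I'm handing in.

```bash
python3 -c "
from workcell import order
print(order.close_job())"
```

```text
the job is handed in; nothing more can be done
None
```

All four modules stand upright in the chassis in reverse order (blue, yellow, red, green from left to right), and the job was handed in about 46 s into the 120 s limit; the hand-in returned no verdict.

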